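# Bring the bottle tray out of the cleaning caddy

## Robot

A 6-joint arm with a two-finger parallel gripper is mounted at the origin on the work surface. World frame = base frame: x ahead of the robot, y to its left, z up, the work surface at z = 0. Lengths are in mm, angles in degrees, forces in N, time in s.
With the tool pointing down it reaches from about 350 to 850 mm from the base axis. Payload 8.1 kg.
Tool frame: the origin (TCP) lies between the finger pads; the fingertips stand ahead of it and the grasp point (between the pads) lies 2 mm behind it (nose_length is the z of the fingertips in the tool frame, in mm); z points along the fingers, y is the direction in which the jaws open and shut (so a half turn about z gives the same grasp; the last joint's range is limited). The gripper opens to 85 mm and grips with 20 to 120 N. Pads are 22 mm wide; open, the fingers measure 114 mm over their backs; the gripper's body (76 mm by 85 mm) begins 54 mm behind the grasp point. The pads swing forward as they close: fully open they stand 13 mm farther back than shut.
Start: joints at [69.878, 7.471, 85.268, -0, 87.261, -4.893], TCP at [157.587, 578.94, 248.292] pointing down, gripper open.
Joint ranges: [-169.43, 169.43], [-51.17, 129.36], [1.28, 143.12], [-76.62, 256.62], [0, 156.53], [-152.29, 152.29]. Speed limits (degrees/s): [136.94, 136.94, 159.86, 180, 180, 180].

## Interface

Orientations are given as [roll, pitch, yaw] about the fixed x, y, z axes, in that order (R = Rz(yaw) Ry(pitch) Rx(roll)).
In Python, from bench import * gives the robot as it stands.
- The arm moves only by the tool jog_arm, never from a script. Its argument "plan" is a list of rows, each a list of 3 entries, a list of its own where there are three numbers: the turn, a rotation vector about the tool's x, y, z in degrees, then the shift along the tool's x, y, z in m, then the gripper's target within -1 to 1 (fully open at 1, half-way at 0, shut at -1). A call has 1 to 12 rows; each row is the pose to reach, as a shift and turn from the pose commanded when the call began, along the tool's axes at that moment; what a row does not reach only later rows make up. A row lasts 1/8 s, in which the tool goes at most 62.5 mm and 10.7 degrees, less where a joint would pass 70% of its speed; a pose out of reach is approached as far as the arm can. A call with a gripper value outside its range is refused whole. The fingers move at their own pace and stop on an object; "force" is the grip in N (left out, the last holds). Time passes only in rows, so rows that repeat a pose let the fingers close. It gives the time, the measured TCP pose, the force and the opening at its end, in the units of the state.
- sense(): the state, without advancing time (a new reading comes with each control period).
- snapshot(name): name is "scene" or "side" or "wrist"; returns (picture, depth): 480x640x3 uint8, blue, green, red; 480x640 float32, mm along the optical axis (not along the pixel's ray), 0 where there is no reading.
- camera_info(name): a dict with "fov_y" (degrees; the focal length in pixels is half the picture's height over the tangent of half this angle, whatever the lens; pixels are square), "cx", "cy" (the principal point, pixels), "dist_coeffs" ([k1, k2, p1, p2, k3] as OpenCV has them; the pictures are not rectified), "origin" and "orientation" of the camera in the world. Camera axes: x right, y down, z forward; pixel columns grow to the right and rows downward; lengths in mm; the calibration is good to about 2 mm. A picture is of the moment at which its call begins: read the wrist's pose just before it. camera_info takes no time and is no camera call; for the wrist camera it gives the pose at the moment of the call.
- hand_in(): hands the job in, once; it reports no verdict.
The state is a dict: "time": time; "joint_pos": joint angles; "qd": joint speeds; "joint_efforts": joint torques, N m; "tool_pos": TCP position; "tcp_rot": TCP orientation; "ft_force": force on the tool from outside, world axes, zero at the start; "wrist_torque": the same for the moment, N m; "finger_gap": finger opening in mm.
Only numpy, scipy, OpenCV 4.12 (cv2) and the standard library are available. Lean on these libraries where they do the work, as an engineer would, in place of code of your own. Each camera call takes 0.05 s, during which the arm holds its last target.

## Task

The caddy's two pull-out trays have both been left ajar: first push the tray with the dustpan fully home, then hook a fingertip behind the raised front lip of the tray with the stoppered glass bottle and draw it out along its rails as far as it goes, leaving the bottle standing in it. Work with the fingertips only: grip and lift nothing, do not touch the bottle or the dustpan, do not draw the dustpan's tray out, and leave everything else where it is.

Things in the scene. Friction and masses are not known exactly. Their poses are not given: they have to be found in the camera images.
- caddy: Fixed, open-topped black plastic caddy, 265 mm deep (x), 333 mm wide. Origin: middle of its front edge, on the work surface; +x to its rear, +y to its left tray as seen from the robot, z up; yaw within 0.22 rad. Side walls 55 mm high, rear wall 40, middle deck between the trays 45 wide and 45 high; two doors 56 high swung back along its sides. The space in front of the trays is empty.
- tray_l (a joint): How far the left tray (caddy y = +92.5 mm) is out, in m, towards caddy -x: 0 = home, 0.13 = fully out at its stop; starts at 0.02 to 0.05. Rail friction 1.5 N plus 5 N per m/s; stays where left. White, 136 mm wide, floor 16 mm and side walls 45 mm above the work surface. Its front is an upright full-width lip 10 mm thick, 66 mm high; the first 65 mm of floor behind the lip are empty.
- tray_r (a joint): The same for the right tray (at caddy y = -92.5 mm), an identical tray.
- lip_l (a point): Middle of the top edge of the left tray's lip, 66 mm above the work surface; it moves with the tray. The lip's front face is 5 mm towards caddy -x of it, its inner face (to hook behind) 5 mm towards caddy +x. Axes as the caddy's. In the rules tray_l_c0 is the lip's outer half, tray_l_c1 its inner half.
- lip_r (a point): The same point on the right tray's lip (outer half tray_r_c0, inner half tray_r_c1).
- bottle_mid (a point): Loose clear glass bottle with a cork stopper, 60 mm in diameter, 142 mm tall, 0.3 kg, standing in one of the trays (left or right, it varies), in its rear part. Point: on its axis, 70 mm above its underside; z along its axis.
- bottle: The same bottle; origin: the centre of its underside.
- dustpan: Loose small grey dustpan lying in the other tray: pan 105 x 100 mm, rear wall 37 mm high, handle rising to the rear to 84 mm above its underside. Origin: under the middle of the pan; x towards its handle.
- grout_brush: Loose white grout brush, 120 x 22 x 28 mm, lying on the caddy's middle deck. Origin: underside, under the bristles.
- jar: Loose lidded jar, 70 mm in diameter, 90 mm tall, beside the caddy. Origin: centre of the underside.
- tin: Loose steel tin, 74 mm in diameter, 110 mm tall, beside the caddy. Origin: centre of the underside.
- sprayer: Loose white spray bottle, 64 mm in diameter, 149 mm tall, beside the caddy. Origin: centre of the underside.
- cup: Loose black plastic cup, 76 mm in diameter, 90 mm tall, beside the caddy. Origin: centre of the underside.
- scraper: Loose steel scraper with a black handle, 170 x 60 x 14 mm, lying on the work surface between the robot and the caddy, well in front of the trays. Origin: underside, near its middle.
Not all that is in view belongs to the job. Leave any blue, green or pink look-alike of the bottle alone.

How it is judged (in metres and radians):
On the way, in this order (a step that is already met when the one before it is completed fails the run):
1. the dustpan's tray is pushed home (within 8 mm) (((y of bottle_mid in the frame of caddy above 0.03 m and value of joint tray_r below 0.008 m and value of joint tray_l below 0.065 m) or (y of bottle_mid in the frame of caddy below -0.03 m and value of joint tray_l below 0.008 m and value of joint tray_r below 0.065 m))), for 0.2 s.
2. the bottle's tray is being drawn out with the fingers bearing on the inner face of its lip (((y of bottle_mid in the frame of caddy above 0.03 m and value of joint tray_l between 0.07 and 0.115 m and value of joint tray_r below 0.008 m and contact force between the fingers and tray_l_c1 above 0.3 N) or (y of bottle_mid in the frame of caddy below -0.03 m and value of joint tray_r between 0.07 and 0.115 m and value of joint tray_l below 0.008 m and contact force between the fingers and tray_r_c1 above 0.3 N))).
3. the bottle's tray is fully out (at least 120 of 130 mm) (((y of bottle_mid in the frame of caddy above 0.03 m and value of joint tray_l above 0.12 m and value of joint tray_r below 0.008 m) or (y of bottle_mid in the frame of caddy below -0.03 m and value of joint tray_r above 0.12 m and value of joint tray_l below 0.008 m))), for 0.2 s.
At the end, for the whole second after the job is handed in: The tray with the bottle is drawn out at least 120 of its 130 mm, the tray with the dustpan is home within 8 mm, the bottle stands upright (within 0.1 rad) on the floor of its tray and the dustpan lies in its own; all is at rest (((y of bottle_mid in the frame of caddy above 0.03 m and y of dustpan in the frame of caddy below -0.03 m and value of joint tray_l above 0.12 m and value of joint tray_r below 0.008 m and x of bottle_mid in the frame of lip_l between 0.04 and 0.25 m) or (y of bottle_mid in the frame of caddy below -0.03 m and y of dustpan in the frame of caddy above 0.03 m and value of joint tray_r above 0.12 m and value of joint tray_l below 0.008 m and x of bottle_mid in the frame of lip_r between 0.04 and 0.25 m)) and angle between bottle's own z axis and vertical below 0.1 rad and height (world z) of bottle below 0.022 m and height (world z) of dustpan below 0.024 m and linear speed of each of bottle, dustpan below 0.02 m/s and velocity of joint each of tray_l, tray_r below 0.01 m/s); the robot touches nothing.
It fails at once if the bottle or the dustpan is touched by the robot (over 0.5 N) (contact force between any of the fingers, the arm and bottle above 0.5 N or contact force between any of the fingers, the arm and dustpan above 0.5 N).
It fails at once if the bottle is tipped by more than 0.3 rad, or the bottle or the dustpan is lifted (angle between bottle's own z axis and vertical above 0.3 rad or height (world z) of any of bottle, dustpan above 0.035 m).
It fails at once if a tray's lip is gripped: fingers press on its outer and inner face at once (over 1 N each) ((contact force between the fingers and tray_l_c0 above 1 N and contact force between the fingers and tray_l_c1 above 1 N) or (contact force between the fingers and tray_r_c0 above 1 N and contact force between the fingers and tray_r_c1 above 1 N)).
It fails at once if the dustpan's tray is drawn out beyond 80 mm ((y of bottle_mid in the frame of caddy above 0.03 m and value of joint tray_r above 0.08 m) or (y of bottle_mid in the frame of caddy below -0.03 m and value of joint tray_l above 0.08 m)).
It fails at once if another thing is moved by more than 25 mm (distance of any of grout_brush, jar, tin, sprayer, cup, scraper from where it was at the start of the episode above 0.025 m).
It also fails if it takes over 45 s, if anything falls off the work surface, if the arm or the gripper's body presses on something with over 40 N, if the wrist force passes 120 N, or if a joint passes its speed limit or range.

## Working session

There is one attempt and no reset: what is moved stays moved. The work goes in short steps, Python scripts to look and compute and a tool call to move; the robot and the scene stay as the last step left them, time stands still between calls to the robot, and variables do not carry over. Pictures are saved under pics/ and viewed, and the job is handed in when it is done.

Besides the shell and the picture viewer there is one more tool, called after "Call:" as name(argument=value, ...), one argument or row to a line, values as JSON. jog_arm: Moves the arm, as the interface text tells. Its arguments: {"type":"object","properties":{"plan":{"type":"array","items":{"type":"array"}},"force":{"type":"number"}},"required":["plan"]}

```bash
mkdir -p pics
python3 - <<'E'
from bench import *
import cv2,numpy as np
s=sense();print(s)
for n in ["scene","side","wrist"]:
    print(n,camera_info(n))
    p,d=snapshot(n);cv2.imwrite(f"pics/{n}0.png",p);np.save(f"pics/{n}0.npy",d)
try: print("nose",nose_length)
except Exception as e: print(e)
E
```

```text
{'time': 0.0, 'joint_pos': array([ 6.98777797e+01,  7.51467183e+00,  8.53322865e+01, -1.08706696e-03,
        8.72614336e+01, -4.89243354e+00]), 'qd': array([ 0.02535732,  0.05016961, -0.05047169,  0.03862242, -0.04177373,
       -0.01695324]), 'joint_efforts': array([ 5.75755439e-04, -5.69416094e+01, -5.00538969e+01, -3.64798707e-04,
        1.51323300e-02, -3.22901087e-05]), 'tool_pos': array([157.4066494 , 578.42527312, 247.2201348 ]), 'tcp_rot': array([-1.79891910e+02, -8.16246759e-03,  1.64770258e+02]), 'ft_force': array([ 0.10187221, -0.20012641,  0.5869629 ]), 'wrist_torque': array([-0.00460311, -0.07392823,  0.01242372]), 'finger_gap': 85.4255451465819}
scene {'fov_y': 57.21060442637884, 'cx': 316.8185246945967, 'cy': 239.7044341069478, 'dist_coeffs': array([-0.0886024,  0.       ,  0.       ,  0.       ,  0.       ]), 'origin': array([1029.05357653, -339.84770767,  828.33682645]), 'orientation': array([-142.65412207,    0.15865372,   53.65800599])}
side {'fov_y': 46.393415899469765, 'cx': 324.83584959683014, 'cy': 232.62794179563792, 'dist_coeffs': array([0.01194887, 0.        , 0.        , 0.        , 0.        ]), 'origin': array([  87.24381272, -991.957102  ,  857.01144714]), 'orientation': array([-125.09927062,    0.97746771,  -26.32269405])}
wrist {'fov_y': 65.54599937019991, 'cx': 313.6135871842482, 'cy': 240.01453906175854, 'dist_coeffs': array([-0.02612637,  0.        ,  0.        ,  0.        ,  0.        ]), 'origin': array([ 83.23418778, 599.67578299, 372.64849234]), 'orientation': array([1.62390710e+02, 7.68727316e-04, 7.47917501e+01])}
nose 17.0
```

View pics/scene0.png

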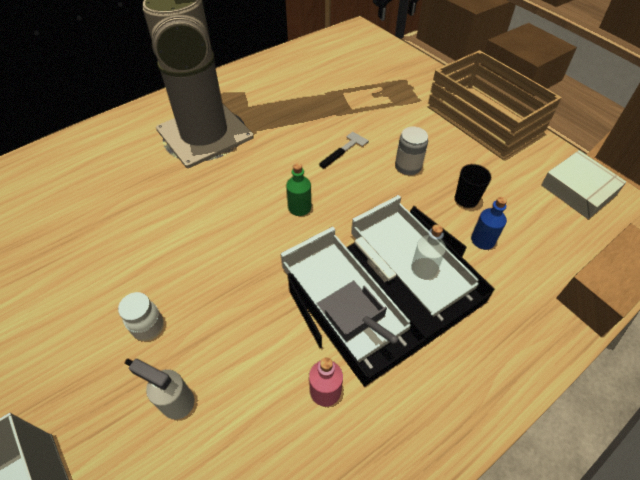

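View pics/side0.png

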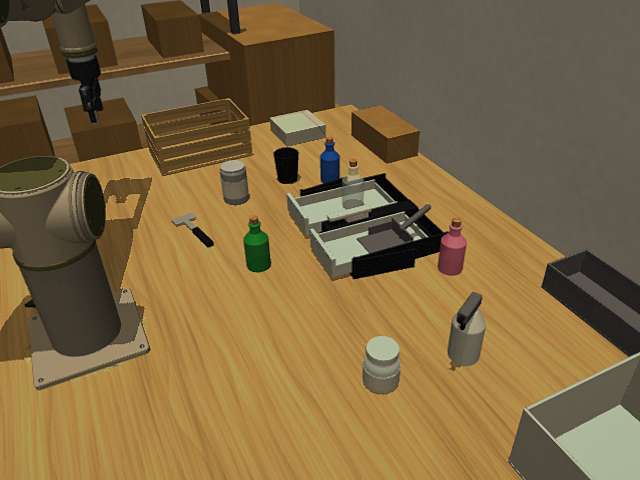

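View pics/wrist0.png

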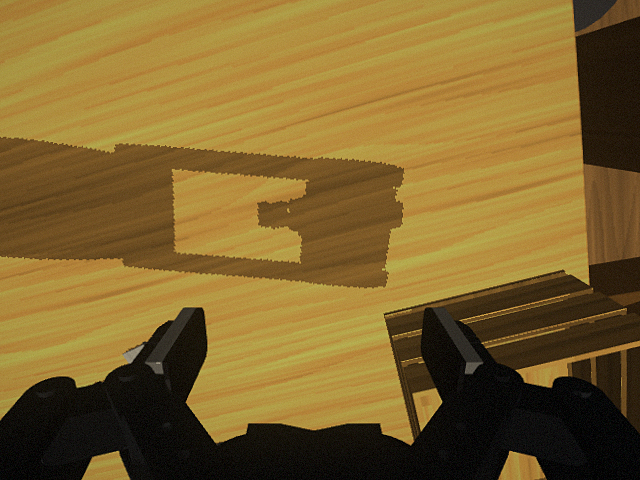

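In the scene picture there are four bottles. The green one (299,190), the blue one (489,225) and the pink one (326,382) all stand outside the caddy. The clear corked one (430,250) stands in the robot's left tray, so it fits the description. The dustpan (355,310) lies in the right tray. I'll enlarge that area to confirm this and read the lip points.

Run:
```python
import cv2
p=cv2.imread("pics/scene0.png")
cv2.imwrite("pics/c1.png",cv2.resize(p[185:385,270:510],(800,667),interpolation=cv2.INTER_CUBIC)[:600])
cv2.imwrite("pics/c2.png",cv2.resize(p[190:290,275:415],(798,570),interpolation=cv2.INTER_CUBIC))
```

```text
(no output)
```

View pics/c1.png

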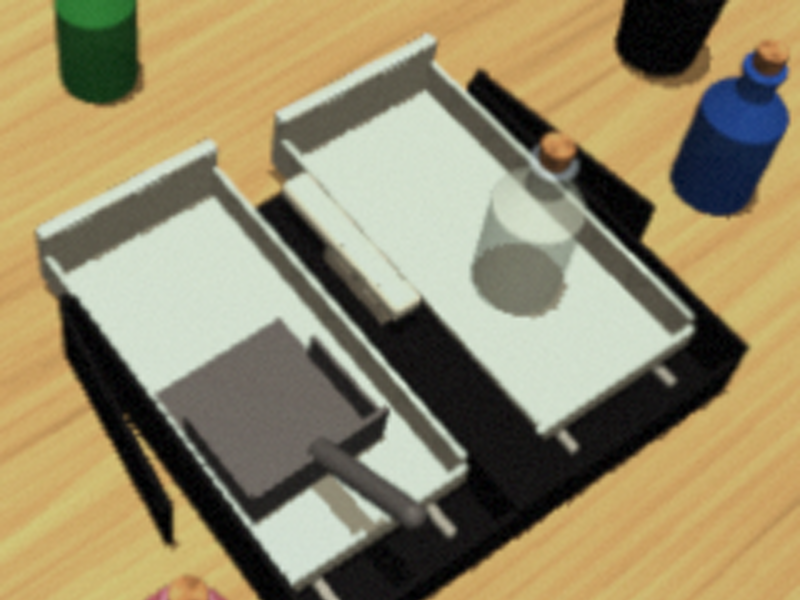

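View pics/c2.png

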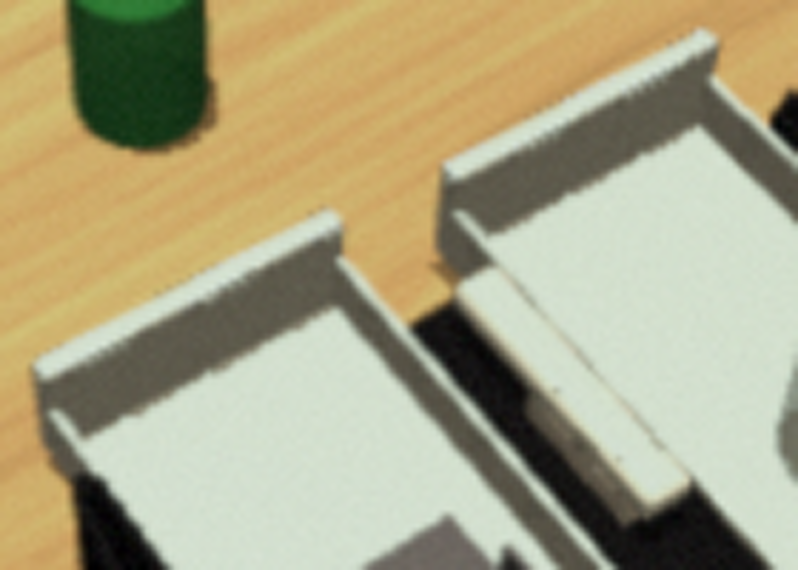

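The crop confirms it: the clear, corked bottle is in the left tray and the dustpan in the right one. Next I'll project the lip's top-edge corners onto z = 66 mm.

```bash
cat > h.py <<'E'
import cv2,numpy as np
from scipy.spatial.transform import Rotation as R
from bench import *
def cam(n):
    c=camera_info(n);f=240/np.tan(np.radians(c['fov_y']/2))
    K=np.array([[f,0,c['cx']],[0,f,c['cy']],[0,0,1]])
    return K,c['dist_coeffs'],R.from_euler('xyz',c['orientation'],degrees=True).as_matrix(),c['origin']
def onz(n,px,z,C=None):
    K,D,M,o=C or cam(n)
    u=cv2.undistortPoints(np.float64(px).reshape(-1,1,2),K,D).reshape(-1,2)
    r=np.c_[u,np.ones(len(u))]@M.T
    return o+r*((z-o[2])/r[:,2])[:,None]
def proj(n,P,C=None):
    K,D,M,o=C or cam(n)
    q=(np.float64(P).reshape(-1,3)-o)@M
    return cv2.projectPoints(q,np.zeros(3),np.zeros(3),K,D)[0].reshape(-1,2)
def deproj(n,px,d):
    K,D,M,o=cam(n)
    u=cv2.undistortPoints(np.float64(px).reshape(-1,1,2),K,D).reshape(-1,2)
    z=np.array([d[int(round(y)),int(round(x))] for x,y in px])
    return o+(np.c_[u,np.ones(len(u))]*z[:,None])@M.T
E
python3 - <<'E'
from h import *
c=lambda L:[(275+u/5.7-.5,190+v/5.7-.5) for u,v in L]
px=c([(42,382),(340,237),(35,362),(330,212),(447,182),(716,52),(442,163),(705,32)])
P=onz("scene",px,66)
names=["R in r","R in l","R out r","R out l","L in r","L in l","L out r","L out l"]
for n,p in zip(names,P):print(n,p.round(1))
d=np.load("pics/scene0.npy")
mid=[((px[a][0]+px[b][0])/2,(px[a][1]+px[b][1])/2) for a,b in((0,3),(4,7))]
print(deproj("scene",mid,d).round(1),onz("scene",mid,66).round(1))
for a,b in((0,1),(2,3),(4,5),(6,7)):
    v=P[b]-P[a];print(np.linalg.norm(v),np.degrees(np.arctan2(-v[0],v[1])))
print("green",onz("scene",[(299,210)],0).round())
E
```

```text
R in r [551.3 -82.9  66. ]
R in l [562.7  48.2  66. ]
R out r [542.1 -80.   66. ]
R out l [550.5  52.7  66. ]
L in r [565.9  99.2  66. ]
L in l [577.8 233.   66. ]
L out r [557.1 103.8  66. ]
L out l [566.8 237.   66. ]
[[550.6 -16.6  65.6]
 [566.  166.6  65.5]] [[550.9 -16.8  66. ]
 [566.3 166.3  66. ]]
131.6736380528942 -4.952909017370712
132.98172317694136 -3.5981108559434865
134.32066914067866 -5.096091001929144
133.5747629926255 -4.164519335433772
green [[417.  52.   0.]]
```

```bash
cat >> h.py <<'E'
def rel(target,yaw,cmd=None):
    s=sense();Rm=R.from_euler('xyz',s['tcp_rot'],degrees=True)
    Rt=R.from_euler('xyz',[180,0,yaw],degrees=True)
    print("pos",s['tool_pos'].round(1),"turn",(Rm.inv()*Rt).as_rotvec(degrees=True).round(2),"shift",Rm.inv().apply(np.array(target)-s['tool_pos']).round(1),'nose',nose_length,'t',s['time'])
E
python3 - <<'E'
from h import *
c=lambda L:[(270+(u+.5)/3.3333-.5,185+(v+.5)/3.3333-.5) for u,v in L]
P=onz("scene",c([(437,70),(690,320),(218,165),(464,463)]),45)
print(P.round(1));
for a,b in((0,1),(2,3)):
    v=P[b]-P[a];print(np.linalg.norm(v),np.degrees(np.arctan2(v[1],v[0])))
print("bottle base",onz("scene",c([(518,285)]),16).round(),"cork",onz("scene",c([(558,148)]),158).round())
print("dustpan front",onz("scene",c([(157,397),(282,320)]),18).round(),"handle end",onz("scene",c([(425,510)]),95).round())
print("rear edge corner L",onz("scene",c([(745,348)]),40).round(1))
rel([480,-12,120],175.5)
E
```

```text
[[583.  234.4  45. ]
 [834.7 219.8  45. ]
 [558.1  55.1  45. ]
 [820.8  35.3  45. ]]
252.1233852672178 -3.321701280744608
263.5104565992614 -4.324898848392338
bottle base [[739. 168.  16.]] cork [[735. 167. 158.]]
dustpan front [[665. -75.  18.]
 [668.  24.  18.]] handle end [[842. -25.  95.]]
rear edge corner L [[868.8 235.8  40. ]]
pos [157.5 578.6 247.5] turn [-8.000e-02 -1.000e-02 -1.073e+01] shift [-466.4 -484.9  128.1] nose 17.0 t 0.15
```

Call:
jog_arm(
  plan=[
    [[0,0,-1],[-0.039,-0.04,0],-1],
    [[0,0,-2],[-0.078,-0.081,0],-1],
    [[0,0,-3],[-0.117,-0.121,0],-1],
    [[0,0,-4],[-0.155,-0.162,0],-1],
    [[0,0,-5],[-0.194,-0.202,0],-1],
    [[0,0,-6],[-0.233,-0.242,0],-1],
    [[0,0,-7],[-0.272,-0.283,0],-1],
    [[0,0,-8],[-0.311,-0.323,0.02],-1],
    [[0,0,-9],[-0.35,-0.364,0.04],-1],
    [[0,0,-10],[-0.389,-0.404,0.06],-1],
    [[0,0,-11],[-0.428,-0.445,0.08],-1],
    [[0,0,-11],[-0.466,-0.485,0.1],-1],
  ],
  force=20,
)

```text
time: 1.65
tool_pos: [480.4, -13.3, 147.6]
tcp_rot: [180.0, 0.0, 175.8]
ft_force: [0.0, 0.7, 0.8]
finger_gap: -0.2
```

Run:
```python
from h import *
s=sense();print(s['tcp_rot'],s['finger_gap'],s['ft_force'])
rel([490,-12,58],175.7)
for n in("wrist","side"):
    p,d=snapshot(n);cv2.imwrite(f"pics/{n}1.png",p)
```

```text
[1.79994085e+02 2.41274596e-02 1.75763408e+02] -0.15408023409292843 [0.01768213 0.67904425 0.84139627]
pos [480.4 -13.3 147.6] turn [0.01 0.02 0.06] shift [-9.5  2.  89.7] nose 17.0 t 1.65
```

View pics/wrist1.png

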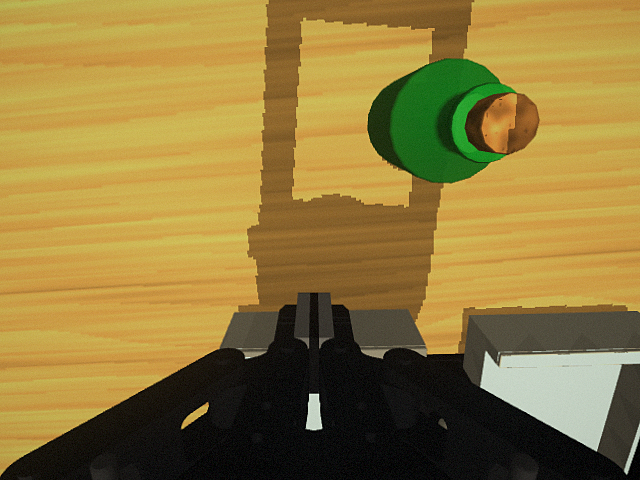

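View pics/side1.png

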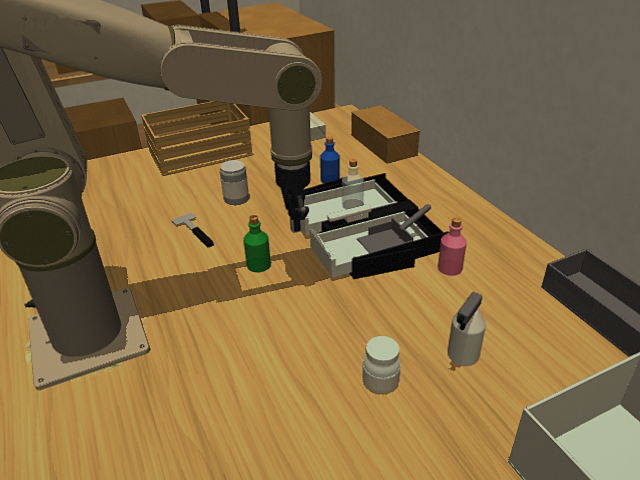

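The wrist view shows the shut fingers (315,330) ahead of the right lip's middle, and the green bottle (450,120) to the left and nearer the robot. I'll go down slightly to the right of the lip's middle to stay clear of the green bottle.

Call:
jog_arm(
  plan=[
    [[0,0,0],[-0.008,-0.012,0.01],-1],
    [[0,0,0],[-0.016,-0.024,0.03],-1],
    [[0,0,0],[-0.018,-0.024,0.06],-1],
    [[0,0,0],[-0.018,-0.024,0.09],-1],
    [[0,0,0],[-0.018,-0.024,0.09],-1],
  ],
)

```text
time: 2.38
tool_pos: [493.7, -35.6, 55.9]
tcp_rot: [180.0, -0.3, 175.9]
ft_force: [0.6, 0.1, 0.3]
finger_gap: -0.1
```

Run:
```python
from h import *
s=sense();print(s['ft_force'])
rel([540,-40,58],175.7)
p,d=snapshot("scene");cv2.imwrite("pics/s2.png",cv2.resize(p[150:390,200:520],(800,600),interpolation=cv2.INTER_CUBIC))
```

```text
[0.60286223 0.1201422  0.28917129]
pos [493.7 -35.6  55.9] turn [ 0.04 -0.29  0.15] shift [-46.5  -1.   -2.3] nose 17.0 t 2.375
```

View pics/s2.png

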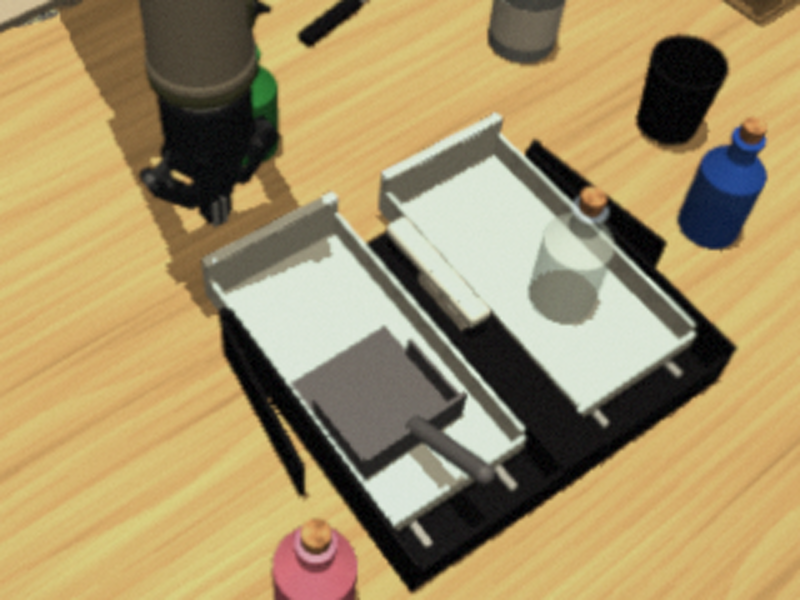

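Call:
jog_arm(
  plan=[
    [[0,0,0],[-0.015,0,0],-1],
    [[0,0,0],[-0.025,0,0],-1],
    [[0,0,0],[-0.032,0,0],-1],
    [[0,0,0],[-0.037,0,0],-1],
    [[0,0,0],[-0.042,0,0],-1],
    [[0,0,0],[-0.047,0,0],-1],
    [[0,0,0],[-0.052,0,0],-1],
    [[0,0,0],[-0.057,0,0],-1],
    [[0,0,0],[-0.062,0,0],-1],
    [[0,0,0],[-0.062,0,0],-1],
  ],
)

```text
time: 3.68
tool_pos: [558.5, -41.5, 58.4]
tcp_rot: [-180.0, 0.0, 175.8]
ft_force: [0.1, 0.0, 0.2]
finger_gap: 0.0
```

Run:
```python
from h import *
s=sense();print(s['ft_force'],s['tool_pos'])
p,d=snapshot("scene");cv2.imwrite("pics/s3.png",cv2.resize(p[150:390,200:520],(800,600),interpolation=cv2.INTER_CUBIC))
```

```text
[0.14977142 0.0148139  0.20259331] [558.45195569 -41.48012149  58.38172078]
```

View pics/s3.png

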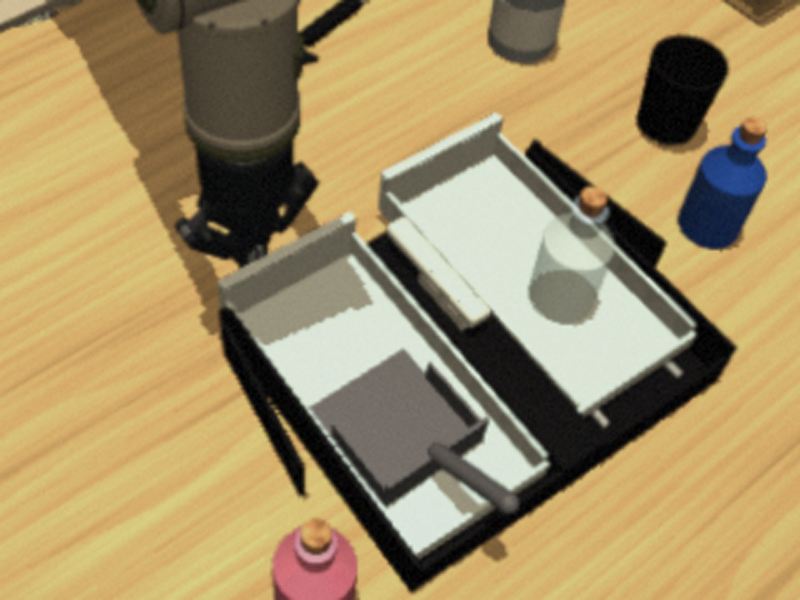

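The tray is moving in with its contents: the rear rail stubs are now hidden. I'll push on to its stop.

Call:
jog_arm(
  plan=[
    [[0,0,0],[-0.003,0,0],-1],
    [[0,0,0],[-0.006,0,0],-1],
    [[0,0,0],[-0.009,0,0],-1],
    [[0,0,0],[-0.012,0,0],-1],
  ],
)

```text
time: 4.22
tool_pos: [562.1, -41.4, 56.7]
tcp_rot: [180.0, -1.0, 175.8]
ft_force: [-47.4, 2.8, 33.6]
finger_gap: -0.1
```

The force rose to 47 N with x stalled at 562, so the tray is at its stop. I'll back off and rise, then check.

Call:
jog_arm(
  plan=[
    [[0,0,0],[0.012,0,0],-1],
    [[0,0,0],[0.035,0,0],-1],
    [[0,0,0],[0.04,0,-0.02],-1],
    [[0,0,0],[0.04,0.0,-0.06],-1],
    [[0,0,0],[0.04,0.0,-0.1],-1],
    [[0,0,0],[0.04,0,-0.1],-1],
  ],
)

```text
time: 4.97
tool_pos: [533.0, -39.8, 163.0]
tcp_rot: [-180.0, 0.5, 175.8]
ft_force: [0.0, -0.4, -0.1]
finger_gap: -0.2
```

Run:
```python
from h import *
s=sense();print(s['ft_force'],s['tool_pos'])
p,d=snapshot("scene");cv2.imwrite("pics/s4f.png",p);cv2.imwrite("pics/s4.png",cv2.resize(p[150:390,200:520],(800,600),interpolation=cv2.INTER_CUBIC))
cv2.imwrite("pics/s4c.png",cv2.resize(p[190:290,275:415],(798,570),interpolation=cv2.INTER_CUBIC))
```

```text
[ 0.01303226 -0.37936485 -0.08858135] [532.99204909 -39.76552156 162.97984279]
```

View pics/s4.png

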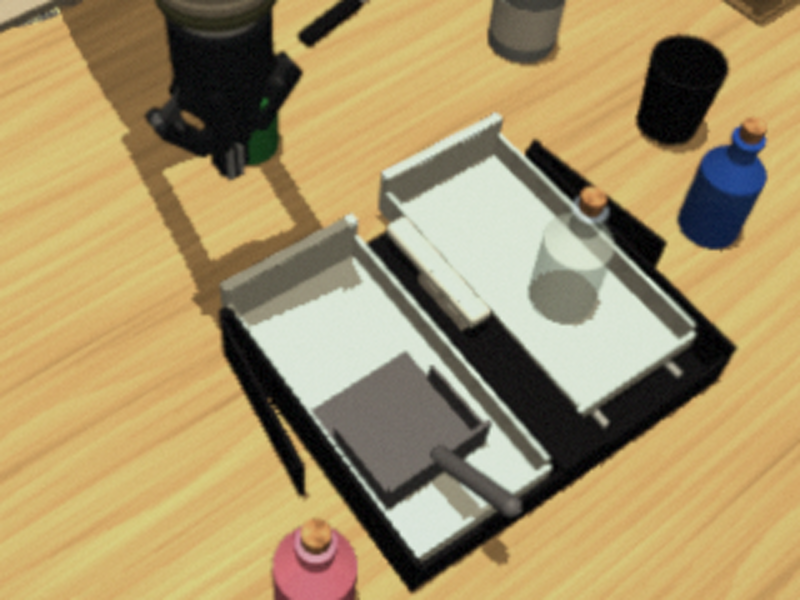

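View pics/s4c.png

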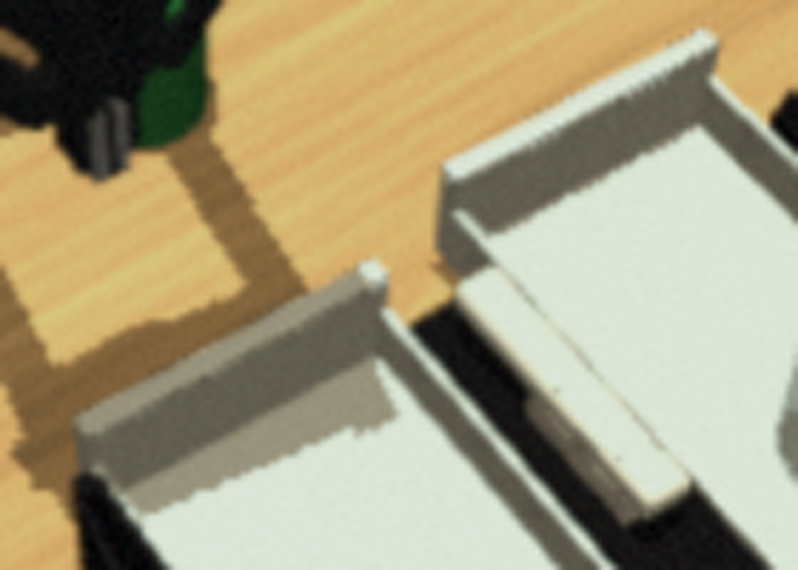

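Run:
```python
from h import *
c=lambda L:[(275+u/5.7-.5,190+v/5.7-.5) for u,v in L]
P=onz("scene",c([(84,440),(384,290),(76,418),(372,262)]),66);print(P.round(1),P.mean(0).round(1))
a=np.radians(-4.3);X=np.array([np.cos(a),np.sin(a),0])
print("R lip x",P.mean(0)@X,"was",np.array([551.6,-15.5,66])@X, "L lip",np.array([566.9,168.2,66])@X)
q=lambda L:[(200+u/2.5,150+v/2.5) for u,v in L]
# tray rear wall ends (z45) R and L, caddy rear top edge z40
T=onz("scene",q([(420,555),(550,463),(583,410),(694,338)]),45);print(T.round(1),T@X)
W=onz("scene",q([(410,590),(550,487),(735,348)]),40);print(W.round(1),W@X)
# inner hook target: 25mm behind lip inner face, caddy centre of left lip
rel([590,165,163],175.7)
```

```text
[[582.1 -84.9  66. ]
 [593.1  45.9  66. ]
 [572.3 -81.8  66. ]
 [579.7  50.6  66. ]] [581.8 -17.6  66. ]
R lip x 581.4723903366174 was 551.209489918262 L lip 552.6928303431998
[[848.  -92.8  45. ]
 [852.2  35.5  45. ]
 [834.8  89.   45. ]
 [843.5 212.8  45. ]] [852.58346973 847.09363036 825.80426324 825.18751506]
[[ 862.7 -114.    40. ]
 [ 865.6   23.8   40. ]
 [ 870.2  237.    40. ]] [868.87063716 861.35909471 849.96880716]
pos [531.6 -39.5 160.5] turn [-0.03  0.29  0.07] shift [-43.2 208.3  -2.4] nose 17.0 t 5.025
```

The right lip moved 30 mm and hit a hard stop, and the tray's rear edge is now at the caddy's rear wall, so it is home. Next I'll cross over to a point behind the left lip.

Call:
jog_arm(
  plan=[
    [[0,0,0],[-0.01,0.04,0],-1],
    [[0,0,0],[-0.02,0.085,0],-1],
    [[0,0,0],[-0.03,0.13,0],-1],
    [[0,0,0],[-0.045,0.175,0],-1],
    [[0,0,0],[-0.05,0.209,0],-1],
    [[0,0,0],[-0.05,0.209,0.03],-1],
    [[0,0,0],[-0.05,0.209,0.03],-1],
  ],
)

```text
time: 5.9
tool_pos: [592.1, 165.4, 123.6]
tcp_rot: [-179.9, -0.4, 175.8]
ft_force: [0.6, 0.3, -0.2]
finger_gap: 0.1
```

Run:
```python
from h import *
s=sense();print(s['ft_force'],s['tool_pos'])
rel([597,165,53],175.7)
p,d=snapshot("wrist");cv2.imwrite("pics/w5.png",p)
p,d=snapshot("scene");cv2.imwrite("pics/s5.png",cv2.resize(p[150:390,200:520],(800,600),interpolation=cv2.INTER_CUBIC))
```

```text
[ 0.56445428  0.26652579 -0.15141868] [592.13423961 165.40406994 123.57105291]
pos [592.1 165.4 123.6] turn [-0.13 -0.44  0.12] shift [-5.4  0.1 70.5] nose 17.0 t 5.9
```

View pics/w5.png

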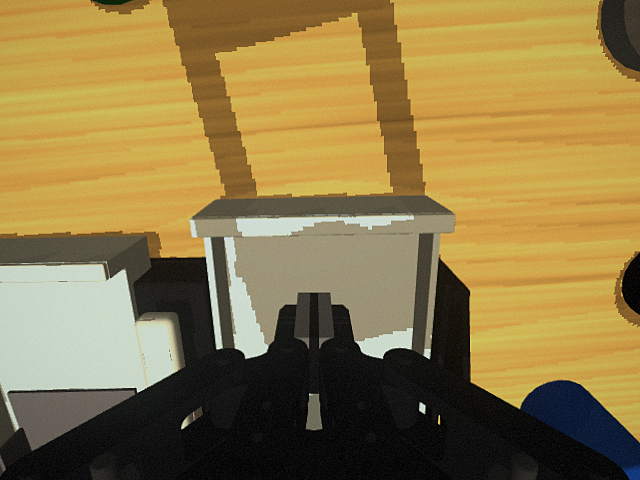

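View pics/s5.png

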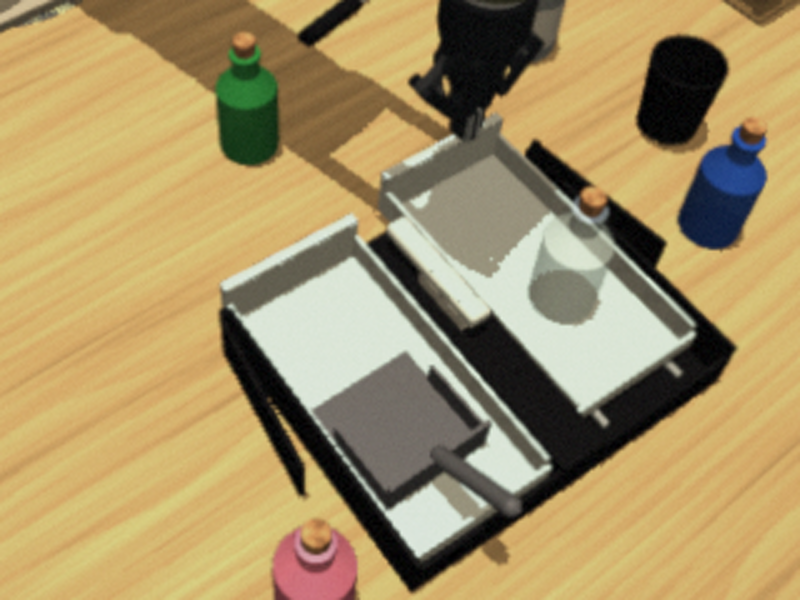

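The shut fingers are over the tray floor behind the left lip: in the wrist view the tips are at (315,300) and the lip at rows 200–235. The bottle is well to the rear. I'll go down.

Call:
jog_arm(
  plan=[
    [[0,0,0],[-0.003,0,0.02],-1],
    [[0,0,0],[-0.003,0,0.045],-1],
    [[0,0,0],[-0.003,0,0.07],-1],
    [[0,0,0],[-0.003,0,0.075],-1],
    [[0,0,0],[-0.003,0,0.075],-1],
  ],
)

```text
time: 6.62
tool_pos: [598.3, 165.0, 53.3]
tcp_rot: [-180.0, -0.0, 175.7]
ft_force: [-0.0, 0.4, 0.6]
finger_gap: 0.1
```

Run:
```python
from h import *
s=sense();print(s['ft_force'],s['tool_pos'])
p,d=snapshot("wrist");cv2.imwrite("pics/w6.png",p)
```

```text
[-0.02606339  0.39032515  0.56805818] [598.27242195 165.03569602  53.29560346]
```

View pics/w6.png

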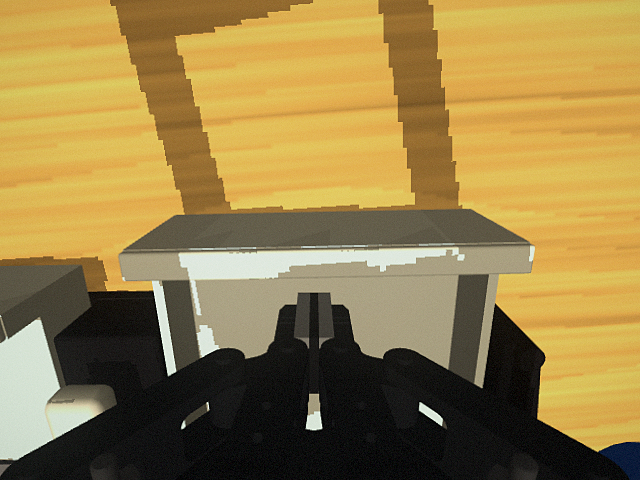

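The tips are inside the tray, clear of the lip, the floor and the walls. I'll draw slowly.

Call:
jog_arm(
  plan=[
    [[0,0,0],[0.005,0,0],-1],
    [[0,0,0],[0.009,0,0],-1],
    [[0,0,0],[0.012,0,0],-1],
    [[0,0,0],[0.015,0,0],-1],
    [[0,0,0],[0.018,0,0],-1],
    [[0,0,0],[0.021,0,0],-1],
    [[0,0,0],[0.025,0,0],-1],
    [[0,0,0],[0.029,0,0],-1],
    [[0,0,0],[0.034,0,0],-1],
    [[0,0,0],[0.039,0,0],-1],
    [[0,0,0],[0.044,0,0],-1],
    [[0,0,0],[0.048,0,0],-1],
  ],
)

```text
time: 8.18
tool_pos: [550.0, 168.9, 53.3]
tcp_rot: [180.0, 0.0, 175.8]
ft_force: [0.8, -2.2, -0.1]
finger_gap: -0.1
```

Run:
```python
from h import *
s=sense();print(s['ft_force'],s['tool_pos'])
p,d=snapshot("scene");cv2.imwrite("pics/s7.png",cv2.resize(p[150:390,200:520],(800,600),interpolation=cv2.INTER_CUBIC))
```

```text
[ 0.76305966 -2.1712131  -0.08739744] [549.95413819 168.91635591  53.32452833]
```

View pics/s7.png

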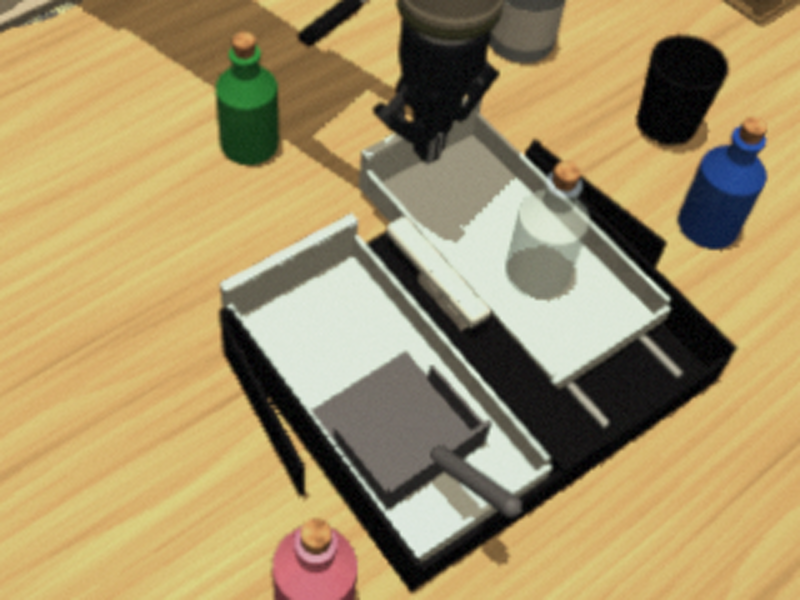

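The tray follows and the bottle stands. Out is now about 62 mm, so I'll keep drawing.

Call:
jog_arm(
  plan=[
    [[0,0,0],[0.004,0,0],-1],
    [[0,0,0],[0.009,0,0],-1],
    [[0,0,0],[0.014,0,0],-1],
    [[0,0,0],[0.019,0,0],-1],
    [[0,0,0],[0.024,0,0],-1],
    [[0,0,0],[0.029,0,0],-1],
    [[0,0,0],[0.034,0,0],-1],
    [[0,0,0],[0.039,0,0],-1],
    [[0,0,0],[0.044,0,0],-1],
    [[0,0,0],[0.048,0,0],-1],
    [[0,0,0],[0.052,0,0],-1],
    [[0,0,0],[0.055,0,0],-1],
  ],
)

```text
time: 9.72
tool_pos: [495.2, 173.0, 53.3]
tcp_rot: [180.0, -0.0, 175.8]
ft_force: [2.4, -1.2, 0.5]
finger_gap: -0.1
```

Call:
jog_arm(
  plan=[
    [[0,0,0],[0.003,0,0],-1],
    [[0,0,0],[0.006,0,0],-1],
    [[0,0,0],[0.009,0,0],-1],
  ],
)

```text
time: 10.1
tool_pos: [486.3, 173.6, 53.3]
tcp_rot: [-180.0, 0.0, 175.8]
ft_force: [2.1, -1.0, 0.3]
finger_gap: 0.5
```

Call:
jog_arm(
  plan=[
    [[0,0,0],[0.003,0,0],-1],
    [[0,0,0],[0.006,0,0],-1],
  ],
)

```text
time: 10.35
tool_pos: [480.3, 174.0, 53.3]
tcp_rot: [180.0, 0.0, 175.8]
ft_force: [1.0, -1.1, 0.9]
finger_gap: 0.1
```

Call:
jog_arm(
  plan=[
    [[0,0,0],[0.002,0,0],-1],
    [[0,0,0],[0.004,0,0],-1],
  ],
)

```text
time: 10.6
tool_pos: [476.3, 174.3, 53.3]
tcp_rot: [-180.0, -0.0, 175.8]
ft_force: [1.6, -1.5, -0.7]
finger_gap: -0.2
```

Call:
jog_arm(
  plan=[
    [[0,0,0],[0.002,0,0],-1],
    [[0,0,0],[0.004,0,0],-1],
    [[0,0,0],[0.006,0,0],-1],
  ],
)

```text
time: 10.98
tool_pos: [474.9, 174.6, 54.1]
tcp_rot: [179.9, 0.6, 175.8]
ft_force: [28.6, -1.1, -17.8]
finger_gap: -0.0
```

Run:
```python
from h import *
s=sense();print(s['ft_force'],s['tool_pos'])
p,d=snapshot("scene");cv2.imwrite("pics/s8f.png",p);cv2.imwrite("pics/s8.png",cv2.resize(p[150:390,200:520],(800,600),interpolation=cv2.INTER_CUBIC))
```

```text
[ 28.62596097  -1.05455998 -17.81926703] [474.94668361 174.63984501  54.13116841]
```

View pics/s8.png

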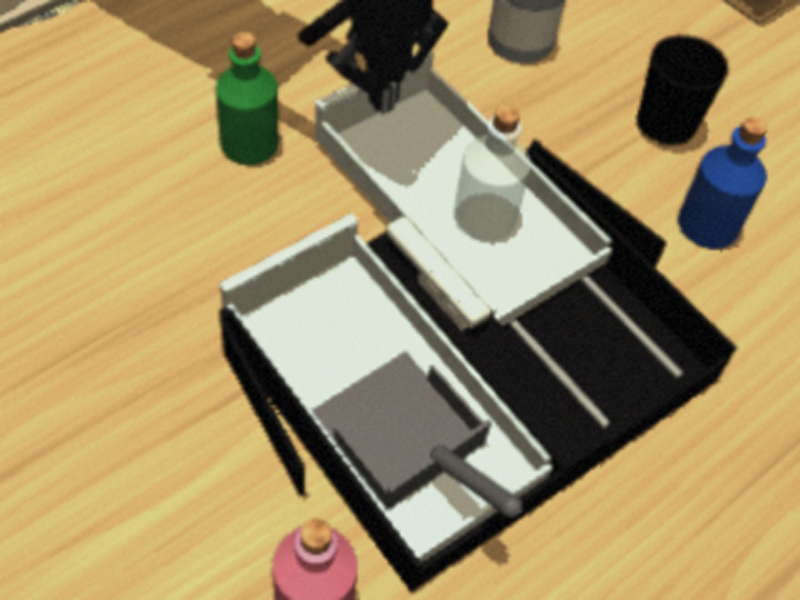

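Hard stop reached at 29 N, with the bottle upright. I'll ease back into the tray and rise straight up.

Call:
jog_arm(
  plan=[
    [[0,0,0],[-0.006,0,0],-1],
    [[0,0,0],[-0.014,0,0],-1],
    [[0,0,0],[-0.016,0,0],-1],
    [[0,0,0],[-0.016,0,-0.02],-1],
    [[0,0,0],[-0.016,0,-0.05],-1],
    [[0,0,0],[-0.016,0,-0.09],-1],
    [[0,0,0],[-0.016,0,-0.13],-1],
    [[0,0,0],[0.03,0,-0.15],-1],
    [[0,0,0],[0.06,0,-0.15],-1],
    [[0,0,0],[0.06,0,-0.15],-1],
  ],
)

```text
time: 12.28
tool_pos: [409.4, 179.5, 203.4]
tcp_rot: [180.0, -0.0, 175.8]
ft_force: [0.2, -0.6, -0.1]
finger_gap: -0.1
```

Run:
```python
from h import *
s=sense();print(s['ft_force'],s['tool_pos'],s['time'])
p,d=snapshot("scene");cv2.imwrite("pics/s9f.png",p);cv2.imwrite("pics/s9.png",cv2.resize(p[150:390,200:520],(800,600),interpolation=cv2.INTER_CUBIC))
```

```text
[ 0.19494552 -0.62231671 -0.11309623] [409.35082864 179.53105667 203.39991779] 12.275
```

View pics/s9.png

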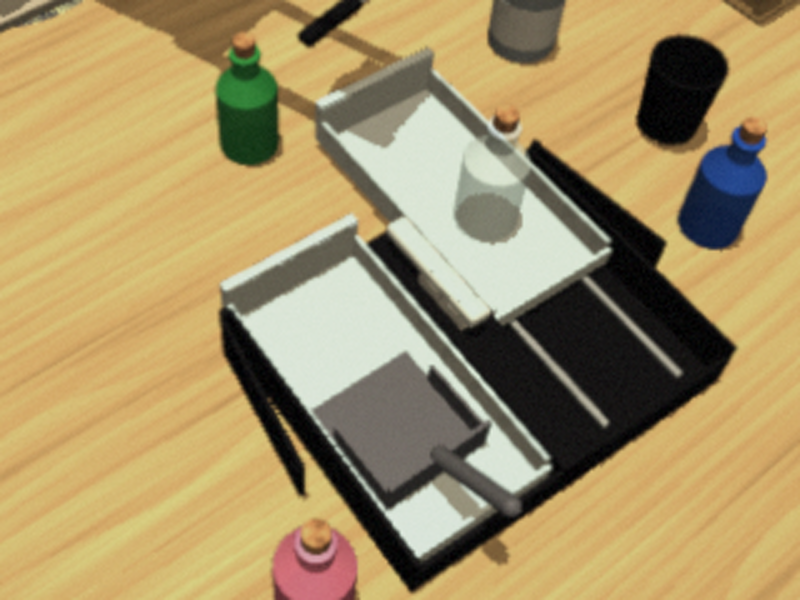

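Run:
```python
from h import *
q=lambda L:[(200+u/2.5,150+v/2.5) for u,v in L]
a=np.radians(-4.3);X=np.array([np.cos(a),np.sin(a),0]);Y=np.array([-X[1],X[0],0])
L=onz("scene",q([(318,100),(430,50),(322,110),(434,59)]),66)
Rr=onz("scene",q([(222,286),(350,217),(226,297),(356,227)]),66)
B=onz("scene",q([(488,217)]),16);C=onz("scene",q([(507,120)]),158)
l=L.mean(0);r=Rr.mean(0);print(l.round(1),r.round(1),"diff along rails",((r-l)@X).round(1),"sep",((l-r)@Y).round(1),"bottle base",B.round(),"cork",C.round(),"to lip",((B[0]-l)@X).round())
```

```text
[465.6 174.7  66. ] [585.6 -18.4  66. ] diff along rails 134.1 sep 183.5 bottle base [[630. 178.  16.]] cork [[634. 170. 158.]] to lip 164.0
```

```bash
python3 -c "
from bench import *
print(hand_in())"
```

```text
the job is handed in; nothing more can be done
None
```

I pushed the dustpan's tray (right) home and drew the bottle's tray (left) fully out, then handed the job in. No verdict was reported. I used only the shut fingertips throughout.

- **Dustpan's tray:** pushed about 30 mm in until it hit a hard stop at 47 N. Its rear edge then lay close to the caddy's rear wall.
- **Bottle's tray:** hooked behind the inner face of its lip and drawn slowly until it hit a hard stop at 29 N. I then eased off and lifted clear.
- **Final picture:** the two lips measure about 134 mm apart along the rails. The nominal figure is 130 mm, so they agree within my yaw and pixel error. The bottle stands upright about 164 mm behind its lip, and the dustpan lies in its own tray. None of the other things in that view looks moved; the jar and the sprayer are outside the area I enlarged.
- **Robot:** clear of everything, with wrist force back near zero at about 12 s.
- **Disagreement:** my early reading of the caddy's rear left corner was about 17 mm off in y from where the lips put it. I set it aside and relied on the lips and the contact stops.

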